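# Hold the prize-draw box open with its lifting key

### The job

Pick up the lifting key by its wooden handle and, with the lid still shut, push its steel rod end well through the small steel eye on the lid of the prize-draw box, from the nearest side edge of the box inwards. Then lift the lid with the key alone, without the gripper or arm touching the lid, and hold it open at 45 degrees for the draw: finish still gripping the key and holding the lid there, because it falls shut if let go. Leave the flask, the bowl of tees and the card reader on its box where they are.

Things in the scene. Friction and masses are not known exactly. Their poses are not given: they have to be found in the camera images.
- draw_box: cream box fixed to the desk, 180 (x) by 260 (y) by 140 mm high without lid; origin at the centre of its underside, z up; front (-x) is opposite the hinge. The cream lid, same outline, 10 mm thick (top face 150.5 mm above the desk when shut), has a black slot in the middle and a steel eye near its front corner on the -y side.
- lid (a joint): opening angle of the lid in rad: 0 shut, grows as the front edge rises, stop at 1.4; 0.785 is 45 degrees. The lid weighs about 0.16 kg and falls shut from any angle when let go. It turns about the line through point hinge along the box's y axis.
- hinge (a point): point on the lid's hinge line, at the middle of the box's far (+x) top edge, 140.5 mm above the desk; axes those of the box
- eye (a point): centre of the steel eye on the lid: ring of 6 mm bar, 18 mm hole, 31 mm outside, hole along y (parallel to the hinge line). Moves with the lid; lid shut: axes as the box's, 150 mm in front of (-x) and 34 mm above the hinge, 24 mm above the lid's top face, 174.5 mm above the desk, 105 mm to -y of the lid's middle (25 mm in from its -y edge). The air beyond the -y side is free.
- key_grip (a point): centre of the wooden handle of the loose lifting key (80 g): a block 70 (x) by 24 (y) by 30 mm (z), lying on the desk with this point 15 mm up. A steel rod 8 mm in diameter sticks 80 mm straight out of the middle of its +x end and ends 115 mm from this point. Grip the handle across its 24 mm width.
- key_tip (a point): rounded free end of the key's rod, on the rod's axis, 115 mm along x from key_grip; axes those of the key
- flask_mid (a point): bystander: loose white flask, 64 mm across, 190 mm high; point at its middle, half-way up
- tee_bowl: bystander: loose glass bowl of golf tees, 144 mm across, 62 mm high; origin at the centre of its underside
- reader_box: bystander: loose blue box 130 by 170 by 40 mm with a white card reader on it (58 mm high in all); origin at the centre of its underside
Things that resemble listed ones, but are neither listed nor needed, are in the scene too. Of the things shaped like the part that bears key_grip, the wooden one is meant.

How it is judged:
On the way:
1. the key's rod is through the eye while the lid is still shut (y of key_tip in the frame of eye between 0.01 and 0.075 m and x of key_tip in the frame of eye between -0.016 and 0.016 m and z of key_tip in the frame of eye between -0.016 and 0.016 m and angle between the x axis of key_grip and the y axis of eye, either way round below 0.35 rad and value of joint lid below 0.08 rad), for 0.2 s.
At the end, for the whole second after the job is handed in: lid at 45 degrees, give or take 7, at rest, carried by the gripped key: rod tip 10 to 75 mm past the eye's middle (towards +y), within 16 mm of its axis and parallel to it within 0.35 rad, key pressing on the lid, handle over 200 mm above the desk, for the last second (value of joint lid between 0.665 and 0.905 rad and velocity of joint lid between -0.1 and 0.1 rad/s and y of key_tip in the frame of eye between 0.01 and 0.075 m and x of key_tip in the frame of eye between -0.016 and 0.016 m and z of key_tip in the frame of eye between -0.016 and 0.016 m and angle between the x axis of key_grip and the y axis of eye, either way round below 0.35 rad and contact force between lid and key above 0.2 N and contact force between the fingers and key above 1 N and height (world z) of key_grip above 0.2 m); the arm keeps its last pose, push and grip.
It fails at once if the gripper or arm touches the lid (contact force between any of the fingers, the arm and lid above 1 N).
It fails at once if a bystander is moved by more than 30 mm or the flask tips (distance of any of flask_mid, tee_bowl, reader_box from where it was at the start of the episode above 0.03 m or angle between flask_mid's own z axis and vertical above 0.3 rad).
It also fails if it takes over 54 s, if anything falls off the work surface, if the arm or the gripper's body presses on something with over 40 N, if the wrist force passes 120 N, or if a joint passes its speed limit or range.

### The arm

A 6-joint arm with a two-finger parallel gripper is mounted at the origin on the work surface. World frame = base frame: x ahead of the robot, y to its left, z up, the work surface at z = 0. Lengths are in m, angles in rad, forces in N, time in s.
With the tool pointing down it reaches from about 0.425 to 0.95 m from the base axis. Payload 3.5 kg.
Tool frame: the origin (TCP) lies on the centre line of the jaws, within the pads' length; the fingertips stand 14 mm ahead of it and the grasp point (between the pads) lies 5 mm behind it (ctrl.finger_overhang is the distance from the TCP to the fingertips, in m); z points along the fingers, y is the line along which they close (so a half turn about z gives the same grasp; the last joint's range is limited). The gripper opens to 85 mm and grips with 20 to 120 N. Pads are 22 mm wide; open, the fingers measure 114 mm over their backs; the gripper's body (76 mm by 85 mm) begins 54 mm behind the grasp point. The pads swing forward as they close: fully open they stand 13 mm farther back than shut.
Start: joints at [1.107, 0.286, 1.577, -0, 1.279, -0.15], TCP at [0.208, 0.642, 0.245] pointing down, gripper open.
Joint ranges: [-2.77, 2.77], [-0.9, 2.22], [0.21, 2.48], [-1.53, 4.67], [0.24, 2.81], [-2.84, 2.84]. Speed limits (rad/s): [2.79, 2.79, 3.14, 3.14, 3.14, 3.14].

### API

Orientations are given as a unit quaternion [x, y, z, w].
In Python, from plant import ctrl gives the robot as it stands.
- The arm moves only by the tool send_rows, never from a script. Its argument "moves" is text: rows parted by semicolons, each of 7 numbers parted by spaces: the turn, a rotation vector about the tool's x, y, z in units of 360 degrees (1.0 is 360 degrees), then the shift along the tool's x, y, z in units of 20 cm (1.0 is 20 cm), then the gripper's target within -1 to 1 (fully open at 1, half-way at 0, shut at -1). A call has 1 to 12 rows; each row is the pose to reach, as a shift and turn from the pose commanded when the call began, along the tool's axes at that moment, turning the shorter way round; what a row does not reach only later rows make up. A row lasts 1/8 s, in which the tool goes at most 62.5 mm and 10.7 degrees, less where a joint would pass 70% of its speed; a pose out of reach is approached as far as the arm can. A call with a number of a shift or a turn outside -1 to 1 is refused whole. A call with a gripper value outside its range is refused whole. The fingers move at their own pace and stop on an object; "newtons" is the grip in N (left out, the last holds). Time passes only in rows, so rows that repeat a pose let the fingers close. It gives the time, the measured TCP pose, the force, the opening and the grip force at its end, in the units of the state.
- ctrl.get_state(): the state, without advancing time (a new reading comes with each control period).
- ctrl.read_camera(name): name is "side" or "top"; returns a dict with "image" (384x512x3 uint8, red, green, blue), "fovy" (degrees; the focal length in pixels is half the picture's height over the tangent of half this angle, whatever the lens; pixels are square), "cx", "cy" (the principal point, pixels), "distortion" ([k1, k2, p1, p2, k3] as OpenCV has them; the pictures are not rectified), "extrinsics" (4x4, takes a point from camera to world coordinates). Camera axes: x right, y up, looking along -z (the intrinsics and any distortion apply to the point x, -y, -z); pixel columns grow to the right and rows downward; lengths in m; the calibration is good to about 2 mm. A picture is of the moment at which its call begins. There is no depth.
- ctrl.sign_off(): hands the job in; it is judged then, once.
The state is a dict: "time": time; "qpos": joint angles; "dq": joint speeds; "joint_efforts": joint torques, N m; "eef_pos": TCP position; "tcp_rot": TCP orientation; "contact_force": force on the tool from outside, world axes, zero at the start; "wrist_torque": the same for the moment, N m; "opening": opening from 0.0 (shut) to 1.0 (fully open); "finger_force": force on a finger pad.
Only numpy, scipy, OpenCV 4.12 (cv2) and the standard library are available. Lean on these libraries where they do the work, as an engineer would, in place of code of your own. Each camera call takes 0.05 s, during which the arm holds its last target. There are 200 camera calls.

## Working session

There is one attempt and no reset: what is moved stays moved. The work goes in short steps, Python scripts to look and compute and a tool call to move; the robot and the scene stay as the last step left them, time stands still between calls to the robot, and variables do not carry over. Pictures are saved under pics/ and viewed, at most 10 in all, crops included, and the job is handed in when it is done.

Besides the shell and the picture viewer there is one more tool, called after "Request:" as name(argument=value, ...) on one line, values as JSON. send_rows: Moves the arm, as the interface text tells. Its arguments: {"type":"object","properties":{"moves":{"type":"string"},"newtons":{"type":"number"}},"required":["moves"]}

```bash
mkdir -p pics; ls
python3 - <<'E'
from plant import ctrl
import cv2,numpy as np
np.set_printoptions(precision=4,suppress=True)
print(ctrl.get_state())
for n in("side","top"):
    c=ctrl.read_camera(n); cv2.imwrite(f"pics/{n}0.png",c["image"][:,:,::-1])
    print(n,c["fovy"],c["cx"],c["cy"],c["distortion"],c["extrinsics"])
E
```

```text
pics
{'time': 0.0, 'qpos': array([ 1.107 ,  0.2872,  1.5782, -0.    ,  1.2786, -0.15  ]), 'dq': array([-0.0004, -0.0019,  0.0012,  0.0006, -0.0001, -0.0022]), 'joint_efforts': array([  0.0014, -40.5974, -29.2635,  -0.    ,   0.0057,  -0.    ]), 'eef_pos': array([0.208 , 0.6415, 0.2439]), 'tcp_rot': array([ 0.1563,  0.9877, -0.0011, -0.0004]), 'contact_force': array([-0.8626,  0.0813,  0.0686]), 'wrist_torque': array([-0.0391,  0.0003, -0.0025]), 'finger_force': 0.0, 'opening': 1.0021147627521267}
side 53.9754399291843 261.7349575711967 188.53399206891166 [0.0308 0.     0.     0.     0.    ] [[ 0.8747  0.3424 -0.3431  0.1357]
 [-0.4845  0.6404 -0.596  -0.6909]
 [ 0.0156  0.6875  0.726   1.0122]
 [ 0.      0.      0.      1.    ]]
top 45.493421677225754 259.2431060899975 196.6854347886432 [0.0382 0.     0.     0.     0.    ] [[-0.0009  0.9898 -0.1423  0.3075]
 [-1.     -0.0007  0.001   0.0325]
 [ 0.0008  0.1423  0.9898  1.8254]
 [ 0.      0.      0.      1.    ]]
```

View pics/side0.png

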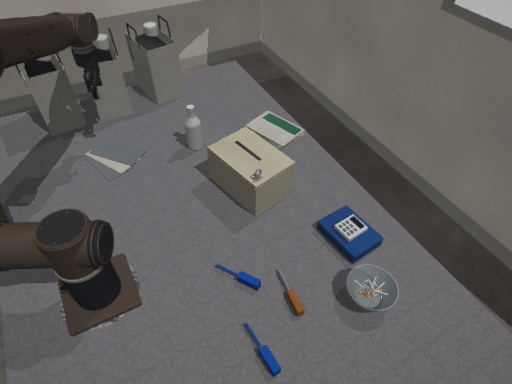

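View pics/top0.png

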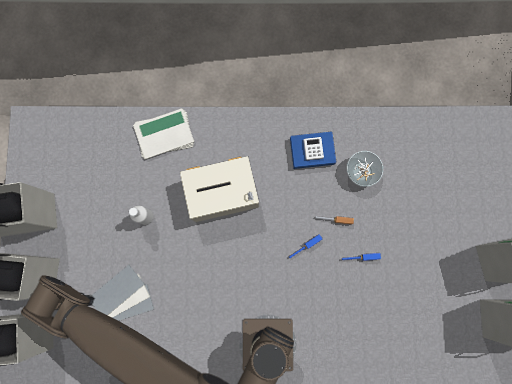

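The key candidates in top/side pixels are: orange-brown handle (335,220)/(292,298), blue (305,246)/(243,278) and blue (360,258)/(265,355). Only the orange-brown one is wood-coloured, so I'll confirm it in an enlarged crop.

```bash
cat > h.py <<'E'
import cv2,numpy as np
from scipy.spatial.transform import Rotation as R
np.set_printoptions(precision=4,suppress=True)
def ray(c,p):
    f=192/np.tan(np.radians(c["fovy"])/2)
    K=np.array([[f,0,c["cx"]],[0,f,c["cy"]],[0,0,1.]])
    u=cv2.undistortPoints(np.array([[p]],float),K,np.array(c["distortion"],float))[0,0]
    T=np.array(c["extrinsics"]); d=T[:3,:3]@[u[0],-u[1],-1]
    return T[:3,3],d/np.linalg.norm(d)
def onz(c,p,z):
    o,d=ray(c,p); return o+d*(z-o[2])/d[2]
def tri(c1,p1,c2,p2):
    A=0;b=0;rs=[ray(c1,p1),ray(c2,p2)]
    for o,d in rs:
        M=np.eye(3)-np.outer(d,d);A=A+M;b=b+M@o
    x=np.linalg.solve(A,b)
    return x,[round(np.linalg.norm((np.eye(3)-np.outer(d,d))@(x-o))*1e3,1) for o,d in rs]
def comps(m,amin):
    n,l,s,ce=cv2.connectedComponentsWithStats(m.astype(np.uint8))
    return [(l==i,s[i],ce[i]) for i in range(1,n) if s[i,4]>=amin]
E
python3 - <<'E'
from plant import ctrl
from h import *
C={n:ctrl.read_camera(n) for n in("side","top")}
import pickle; pickle.dump(C,open("c0.pkl","wb"))
for n,c in C.items():
    hsv=cv2.cvtColor(c["image"],cv2.COLOR_RGB2HSV).astype(int)
    m=(hsv[...,0]>5)&(hsv[...,0]<20)&(hsv[...,1]>140)&(hsv[...,2]>80)
    for k,s,ce in comps(m,25):
        pts=np.argwhere(k)[:,::-1].astype(np.float32); print(n,s,ce,cv2.minAreaRect(pts))
    m=(hsv[...,0]>15)&(hsv[...,0]<35)&(hsv[...,1]>25)&(hsv[...,2]>190)
    for k,s,ce in comps(m,400):
        pts=cv2.findContours(k.astype(np.uint8),0,2)[0][0]; print(n,"lid",s,ce,cv2.approxPolyDP(cv2.convexHull(pts),6,True)[:,0].tolist())
def crop(n,x,y):
    return cv2.resize(C[n]["image"][y-18:y+19,x-25:x+25,::-1],(400,296),interpolation=cv2.INTER_CUBIC)
cv2.imwrite("pics/crop1.png",np.vstack([np.hstack([crop("top",335,220),crop("side",290,293)]),np.hstack([crop("top",249,197),crop("side",257,175)])]))
E
```

```text
side [288 290  16  26 192] [295.6719 301.5781] ((295.76617431640625, 301.65899658203125), (26.0109806060791, 7.437850475311279), 64.53665161132812)
```

View pics/crop1.png

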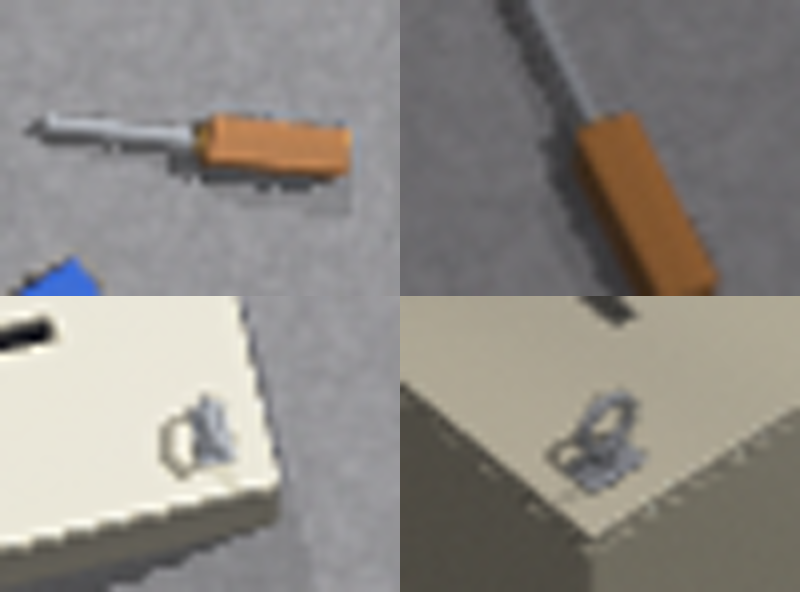

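The crop confirms the orange-brown wooden handle with a grey rod: top view tip at about (315,218), handle at about (345,220). The eye is the upright grey ring, at side pixel (258,172) and top pixel (250.5,196); the loop beside it is its shadow. Next I'll measure these.

Run:
```python
from h import *
import pickle; C=pickle.load(open("c0.pkl","rb"))
H={n:cv2.cvtColor(c["image"],cv2.COLOR_RGB2HSV).astype(int) for n,c in C.items()}
for n,p in (("top",(345,221)),("top",(215,200)),("side",(250,165))): print(n,p,H[n][p[1],p[0]])
hc={}
for n,(x,y) in (("top",(335,220)),("side",(292,298))):
    h=H[n]; m=np.zeros(h.shape[:2],bool); s=np.s_[y-25:y+25,x-30:x+30]
    m[s]=((h[...,0]<22)&(h[...,1]>110)&(h[...,2]>60))[s]
    k,st,ce=max(comps(m,10),key=lambda t:t[1][4]); pts=np.argwhere(k)[:,::-1].astype(np.float32)
    r=cv2.minAreaRect(pts); hc[n]=r[0]; print(n,st,ce,r); print(cv2.boxPoints(r).tolist())
print("handle tri",tri(C["top"],hc["top"],C["side"],hc["side"]))
print("handle top plane",onz(C["top"],hc["top"],.03),"tip",onz(C["top"],(315.2,217.6),.015))
for n,pc in (("top",(215,205)),("side",(240,162))):
    h=H[n]; g=h[pc[1],pc[0]]
    m=(h[...,0]>15)&(h[...,0]<40)&(h[...,1]>12)&(h[...,2]>(215 if n=="top" else 140))
    m=cv2.morphologyEx(m.astype(np.uint8),cv2.MORPH_OPEN,np.ones((3,3)))
    k,st,ce=max(comps(m,100),key=lambda t:t[1][4]); cn=cv2.findContours(k.astype(np.uint8),0,2)[0]
    a=cv2.approxPolyDP(cv2.convexHull(max(cn,key=len)),5,True)[:,0]; print(n,g,st,a.tolist())
    for p in a: print("  ",onz(C[n],p.astype(float),.1505))
print("corner",tri(C["top"],(258.75,202.9),C["side"],(255.75,187.1)))
print("eye tri",tri(C["top"],(250.5,196),C["side"],(258,171.9)))
print("eye side plane",onz(C["side"],(258,171.9),.1745))
```

```text
top (345, 221) [ 13 138 181]
top (215, 200) [ 23  19 234]
side (250, 165) [ 23  36 171]
top [335 217  19   7 108] [343.6667 220.0185] ((343.8292541503906, 220.0365753173828), (18.00033950805664, 5.852870941162109), 6.340191841125488)
[[334.5609436035156, 221.9512176513672], [335.2073059082031, 216.13414001464844], [353.0975646972656, 218.12193298339844], [352.4512023925781, 223.9390106201172]]
side [287 289  18  27 218] [295.6239 301.9128] ((295.8081970214844, 301.6781005859375), (26.897188186645508, 8.855382919311523), 65.55604553222656)
[[286.2123107910156, 291.26715087890625], [294.2739562988281, 287.602783203125], [305.4040832519531, 312.08905029296875], [297.3424377441406, 315.75341796875]]
handle tri (array([ 0.4756, -0.3045,  0.0172]), [np.float64(1.8), np.float64(1.8)])
handle top plane [ 0.4727 -0.3013  0.03  ] tip [ 0.4838 -0.1911  0.015 ]
top [ 24  18 233] [ 181  157   77   61 3057] [[247, 157], [257, 201], [190, 217], [181, 172]]
   [0.6983 0.0765 0.1505]
   [0.5322 0.0392 0.1505]
   [0.4732 0.2849 0.1505]
   [0.6412 0.3218 0.1505]
side [ 23  37 172] [ 209  127   85   59 2400] [[209, 146], [246, 127], [293, 162], [254, 185]]
   [0.4793 0.2835 0.1505]
   [0.6439 0.3195 0.1505]
   [0.6959 0.0746 0.1505]
   [0.5287 0.0415 0.1505]
corner (array([0.5273, 0.0319, 0.1499]), [np.float64(2.3), np.float64(2.3)])
eye tri (array([0.5497, 0.0613, 0.1811]), [np.float64(3.5), np.float64(3.5)])
eye side plane [0.5565 0.0663 0.1745]
```

```bash
cat >> h.py <<'E'
def yawof(q):
    m=R.from_quat(q).as_matrix(); return np.degrees(np.arctan2(m[1,1],m[0,1]))
def plan(st,way):
    """way: list of (x,y,z,tool-y angle deg); prints shift/turn of each from the one before, tool axes assumed exactly downward-measured"""
    p=np.array(st["eef_pos"]);M=R.from_quat(st["tcp_rot"])
    for x,y,z,a in way:
        r=np.radians(a); ty=np.array([np.cos(r),np.sin(r),0]); tz=np.array([0,0,-1.]); tx=np.cross(ty,tz)
        N=R.from_matrix(np.c_[tx,ty,tz]); q=np.array([x,y,z])
        print((M.inv()*N).as_rotvec()/2/np.pi, M.inv().apply(q-p)/.2, "rows>=",round(max(np.linalg.norm(q-p)/.0625,np.degrees((M.inv()*N).magnitude())/10.7),1))
        p,M=q,N
E
python3 - <<'E'
from plant import ctrl
from h import *
s=ctrl.get_state(); print(yawof(s["tcp_rot"]))
plan(s,[(.30,.47,.3,60),(.42,.29,.3,45),(.44,.1,.3,28),(.46,-.08,.3,12),(.4745,-.26,.25,-4.7),(.4745,-.30,.09,-4.7)])
E
```

```text
72.02160401262354
[-0.0002 -0.      0.0334] [-0.7018 -0.6752 -0.277 ] rows>= 3.2
[0.     0.     0.0417] [-0.9696 -0.4794  0.    ] rows>= 3.5
[0.     0.     0.0472] [-0.7425 -0.601   0.    ] rows>= 3.1
[0.     0.     0.0444] [-0.8416 -0.3342  0.    ] rows>= 2.9
[0.     0.     0.0464] [-0.8954 -0.1162  0.25  ] rows>= 3.0
[0. 0. 0.] [-0.1993  0.0164  0.8   ] rows>= 2.6
```

Request:
send_rows(moves="0 0 0.0334 -0.70 -0.675 -0.28 1;0 0 0.0334 -0.70 -0.675 -0.28 1;0 0 0.0334 -0.70 -0.675 -0.28 1;0 0 0.0334 -0.70 -0.675 -0.28 1")

```text
time: 0.7
eef_pos: [0.3014, 0.4685, 0.3029]
tcp_rot: [0.26, 0.965, 0.001, 0.001]
contact_force: [-0.4, 0.2, -1.2]
opening: 1.0
finger_force: 0.0
```

Request:
send_rows(moves="0 0 0.0417 -0.97 -0.48 0 1;0 0 0.0417 -0.97 -0.48 0 1;0 0 0.0417 -0.97 -0.48 0 1;0 0 0.0417 -0.97 -0.48 0 1")

```text
time: 1.2
eef_pos: [0.4208, 0.2885, 0.3008]
tcp_rot: [0.384, 0.923, -0.0, -0.0]
contact_force: [-0.3, -0.2, -0.2]
opening: 0.997
finger_force: 0.0
```

Request:
send_rows(moves="0 0 0.0472 -0.74 -0.60 0 1;0 0 0.0472 -0.74 -0.60 0 1;0 0 0.0472 -0.74 -0.60 0 1;0 0 0.0472 -0.74 -0.60 0 1")

```text
time: 1.7
eef_pos: [0.4399, 0.0979, 0.3009]
tcp_rot: [0.518, 0.856, -0.0, -0.0]
contact_force: [-0.2, 0.7, 0.8]
opening: 0.999
finger_force: 0.0
```

Request:
send_rows(moves="0 0 0.0444 -0.84 -0.335 0 1;0 0 0.0444 -0.84 -0.335 0 1;0 0 0.0444 -0.84 -0.335 0 1;0 0 0.0444 -0.84 -0.335 0 1")

```text
time: 2.2
eef_pos: [0.4597, -0.0806, 0.3008]
tcp_rot: [0.631, 0.776, 0.0, -0.001]
contact_force: [-0.0, 0.4, 0.2]
opening: 0.995
finger_force: 0.0
```

Request:
send_rows(moves="0 0 0.0464 -0.895 -0.116 0.25 0.3;0 0 0.0464 -0.895 -0.116 0.25 0.3;0 0 0.0464 -0.895 -0.116 0.25 0.3;0 0 0.0464 -0.895 -0.116 0.25 0.3;0 0 0.0464 -0.895 -0.116 0.25 0.3")

```text
time: 2.82
eef_pos: [0.4745, -0.2571, 0.2509]
tcp_rot: [0.735, 0.678, 0.0, -0.001]
contact_force: [0.4, -0.1, 0.3]
opening: 0.651
finger_force: 0.0
```

Run:
```python
from plant import ctrl
from h import *
s=ctrl.get_state(); print(s["time"],s["eef_pos"],yawof(s["tcp_rot"]),s["opening"])
plan(s,[(.4745,-.303,.018,-4.7)])
```

```text
2.825 [ 0.4745 -0.2571  0.2509] -4.592933724157649 0.6505195929032525
[-0.0001 -0.0003  0.0003] [-0.2307  0.0189  1.1642] rows>= 3.8
```

Request:
send_rows(moves="0 0 0 -0.24 0.02 0.4 0.3;0 0 0 -0.24 0.02 0.75 0.3;0 0 0 -0.24 0.02 0.95 0.3;0 0 0 -0.24 0.02 0.95 0.3")

```text
time: 3.32
eef_pos: [0.4722, -0.3029, 0.0574]
tcp_rot: [0.735, 0.678, -0.0, -0.005]
contact_force: [0.8, 0.9, 1.3]
opening: 0.646
finger_force: 0.0
```

Run:
```python
from plant import ctrl
from h import *
s=ctrl.get_state(); print(s["time"],s["eef_pos"],yawof(s["tcp_rot"]),s["opening"])
plan(s,[(.4745,-.303,.018,-4.7)])
a=ctrl.read_camera("top")["image"];b=ctrl.read_camera("side")["image"]
f=lambda i,x,y:cv2.resize(i[y-25:y+25,x-32:x+32,::-1],(400,312),interpolation=cv2.INTER_CUBIC)
cv2.imwrite("pics/d.png",np.hstack([f(a,338,220),f(b,290,293)]))
```

```text
3.325 [ 0.4722 -0.3029  0.0574] -4.561085515044836 0.6456140854092993
[-0.0011 -0.0009  0.0004] [-0.0007  0.013   0.1968] rows>= 0.6
```

View pics/d.png

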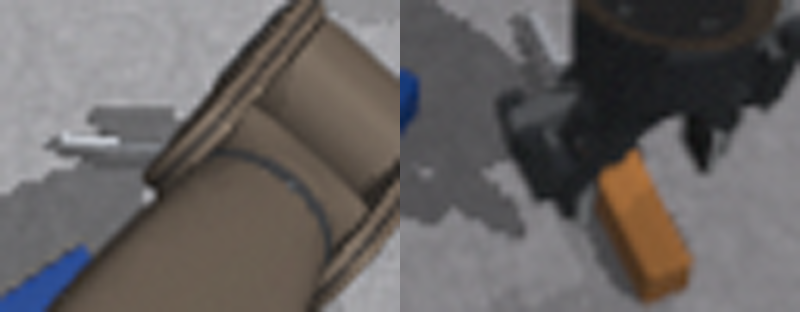

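The handle at side crop (640,220) lies between the two open fingers, so I'll descend and grip.

Request:
send_rows(moves="0 0 0 0 0.013 0.12 0.3;0 0 0 0 0.013 0.195 0.3;0 0 0 0 0.013 0.195 0.3;0 0 0 0 0.013 0.195 -1;0 0 0 0 0.013 0.195 -1;0 0 0 0 0.013 0.195 -1;0 0 0 0 0.013 0.195 -1;0 0 0 0 0.013 0.195 -1", newtons=80)

```text
time: 4.42
eef_pos: [0.4774, -0.3082, 0.0239]
tcp_rot: [0.736, 0.678, 0.0, 0.001]
contact_force: [-0.1, 0.9, 5.6]
opening: 0.258
finger_force: 81.7
```

Request:
send_rows(moves="0 0 0 0 0 0 -1;0 0 0 0 0 0 -1;0 0 0 0 0 -0.3 -1;0 0 0 0 0 -0.6 -1;0 0 0 0 0 -0.9 -1;0 0 0 0 0 -0.9 -1")

```text
time: 5.18
eef_pos: [0.479, -0.3096, 0.2092]
tcp_rot: [0.735, 0.678, 0.001, 0.006]
contact_force: [0.2, 0.3, -0.6]
opening: 0.26
finger_force: 80.9
```

Run:
```python
from plant import ctrl
from h import *
s=ctrl.get_state(); print(s["time"],s["eef_pos"],yawof(s["tcp_rot"]),s["opening"],s["finger_force"])
# staging: tip 40mm short of eye on its axis. yaw of box .215
E=np.array([.550,.063,.1745]); u=np.array([-np.sin(.215),np.cos(.215),0])
g=E-u*(.115+.05)
print("stage grip",g)
plan(s,[(.4745,-.303,.2,-4.7),(g[0],g[1],.1795,12.3)])
a=ctrl.read_camera("top")["image"];b=ctrl.read_camera("side")["image"]
f=lambda i,x,y:cv2.resize(i[y-25:y+25,x-32:x+32,::-1],(400,312),interpolation=cv2.INTER_CUBIC)
cv2.imwrite("pics/e.png",np.hstack([f(a,338,210),f(b,285,250)]))
```

```text
5.175 [ 0.479  -0.3096  0.2092] -4.692185075998143 0.2603388579516712 80.91435313224792
stage grip [ 0.5852 -0.0982  0.1745]
[0.0016 0.0013 0.    ] [ 0.0317 -0.0254  0.0455] rows>= 0.2
[ 0.      0.     -0.0472] [1.0659 0.4677 0.1025] rows>= 3.7
```

View pics/e.png

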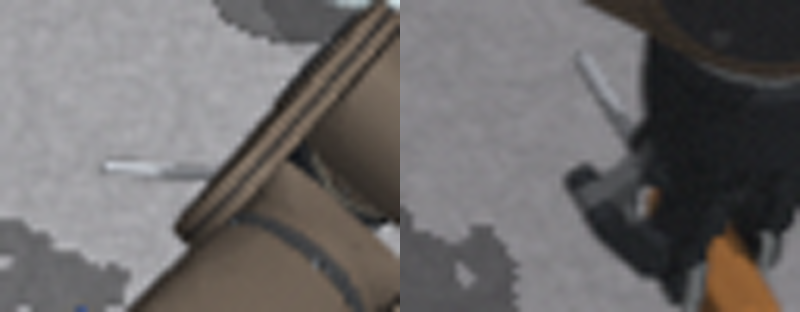

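Rod tip is at top (322.5,211.4) and side (281.5,234.1), with the key held straight. I'll triangulate the tip in the tool frame.

```bash
cat > tip.py <<'E'
from h import *
import pickle; C=pickle.load(open("c0.pkl","rb"))
def tool(top,side,st):
    t,e=tri(C["top"],top,C["side"],side); M=R.from_quat(st["tcp_rot"])
    return t,e,M.inv().apply(t-st["eef_pos"])
E
python3 - <<'E'
from plant import ctrl
from tip import *
s=ctrl.get_state(); print(s["eef_pos"]); t=tool((322.5,211.4),(281.5,234.1),s); print(t)
plan(s,[(.53,-.2,.1835,4),(.5852,-.0982,.1835,12.3)])
E
```

```text
[ 0.4763 -0.3072  0.2025]
(array([ 0.487 , -0.1944,  0.198 ]), [np.float64(1.3), np.float64(1.3)], array([0.1133, 0.0015, 0.0044]))
[ 0.0001  0.0001 -0.0242] [0.5564 0.2237 0.0947] rows>= 1.9
[ 0.      0.     -0.0231] [0.4885 0.3108 0.    ] rows>= 1.9
```

Request:
send_rows(moves="0 0 -0.0242 0.55 0.22 0.09 -1;0 0 -0.0242 0.55 0.22 0.09 -1;0 0 -0.0242 0.55 0.22 0.09 -1;0 0 -0.0242 0.55 0.22 0.09 -1")

```text
time: 5.78
eef_pos: [0.5282, -0.2008, 0.182]
tcp_rot: [0.682, 0.732, -0.001, -0.002]
contact_force: [-0.3, -0.1, -0.5]
opening: 0.263
finger_force: 80.8
```

Request:
send_rows(moves="0 0 -0.0231 0.20 0.15 0 -1;0 0 -0.0231 0.35 0.25 0 -1;0 0 -0.0231 0.49 0.31 0 -1;0 0 -0.0231 0.49 0.31 0 -1;0 0 -0.0231 0.49 0.31 0 -1;0 0 -0.0231 0.49 0.31 0 -1")

```text
time: 6.52
eef_pos: [0.5838, -0.1007, 0.1841]
tcp_rot: [0.628, 0.778, -0.0, -0.0]
contact_force: [-0.0, 0.6, -0.7]
opening: 0.259
finger_force: 80.9
```

Run:
```python
from plant import ctrl
from h import *
a=ctrl.read_camera("top")["image"];b=ctrl.read_camera("side")["image"]
s=ctrl.get_state(); print(s["time"],s["eef_pos"],s["tcp_rot"],yawof(s["tcp_rot"]),s["opening"],s["finger_force"])
f=lambda i,x,y:cv2.resize(i[y-28:y+28,x-20:x+20,::-1],(400,560),interpolation=cv2.INTER_CUBIC)
cv2.imwrite("pics/f.png",np.hstack([f(a,256,195),f(b,265,180)]))
```

```text
6.625 [ 0.584  -0.1003  0.1843] [ 0.6277  0.7785 -0.0001 -0.    ] 12.241358088392063 0.26230940025580796 80.86747527122498
```

View pics/f.png

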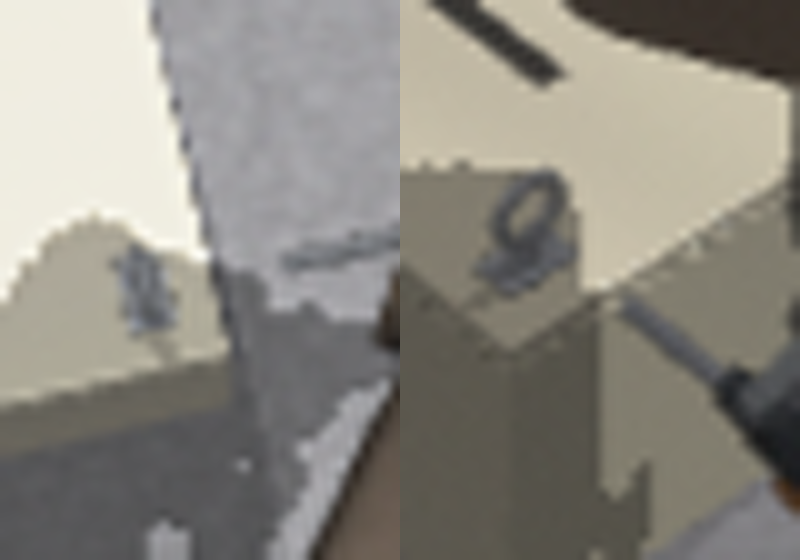

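Ring hole centre is at side (258,173.3) and top (250,195.5). Rod tip is at side (267.8,182.3) and top (264.7,193.2), lined up with the ring to within about 1 px.

Run:
```python
from tip import *
from plant import ctrl
s=ctrl.get_state()
t,e1,tt=tool((264.7,193.2),(267.8,182.3),s); r,e2,rr=tool((250.,195.5),(258.,173.3),s)
print(t,e1,tt); print(r,e2,rr); print("tip->eye tool mm",(rr-tt)*1e3)
print("eye from box model, tool:",R.from_quat(s["tcp_rot"]).inv().apply(np.array([.5504,.0646,.1745])-s["eef_pos"])*1e3)
for y in (283,285,300): 
  r=tri(C["top"],(250,y/10+167),C["side"],(258.,173.3)); print(y,r)
```

```text
[0.5589 0.0104 0.1759] [np.float64(1.6), np.float64(1.6)] [ 0.1135 -0.001   0.0084]
[0.5521 0.0636 0.172 ] [np.float64(2.6), np.float64(2.6)] [0.167  0.0036 0.0123]
tip->eye tool mm [53.4709  4.624   3.9203]
eye from box model, tool: [168.2711   2.1432   9.7774]
283 (array([0.5525, 0.0638, 0.1718]), [np.float64(2.3), np.float64(2.3)])
285 (array([0.5521, 0.0636, 0.172 ]), [np.float64(2.6), np.float64(2.6)])
300 (array([0.5487, 0.0627, 0.1739]), [np.float64(5.2), np.float64(5.2)])
```

Request:
send_rows(moves="0 0 0 0 0.0175 0.01 -1;0 0 0 0 0.0175 0.01 -1;0 0 0 0.08 0.0175 0.01 -1;0 0 0 0.15 0.0175 0.01 -1;0 0 0 0.20 0.0175 0.01 -1;0 0 0 0.23 0.0175 0.01 -1;0 0 0 0.26 0.0175 0.01 -1;0 0 0 0.29 0.0175 0.01 -1;0 0 0 0.32 0.0175 0.01 -1;0 0 0 0.32 0.0175 0.01 -1;0 0 0 0.32 0.0175 0.01 -1")

```text
time: 8.0
eef_pos: [0.5741, -0.036, 0.1823]
tcp_rot: [0.627, 0.779, -0.0, 0.0]
contact_force: [0.1, -0.1, -0.3]
opening: 0.259
finger_force: 80.9
```

Run:
```python
from plant import ctrl
from h import *
a=ctrl.read_camera("top")["image"];b=ctrl.read_camera("side")["image"]
s=ctrl.get_state(); print(s["time"],s["eef_pos"],s["tcp_rot"],yawof(s["tcp_rot"]),s["opening"],s["finger_force"],s["contact_force"],s["wrist_torque"])
f=lambda i,x,y:cv2.resize(i[y-28:y+28,x-20:x+20,::-1],(400,560),interpolation=cv2.INTER_CUBIC)
cv2.imwrite("pics/g.png",np.hstack([f(a,256,195),f(b,265,180)]))
```

```text
8.1 [ 0.5741 -0.0361  0.1823] [ 0.6272  0.7789 -0.      0.    ] 12.319059327500362 0.25769140157330467 80.87731003761292 [-0.3898 -0.073  -0.5843] [-0.001  -0.0014  0.0089]
```

View pics/g.png

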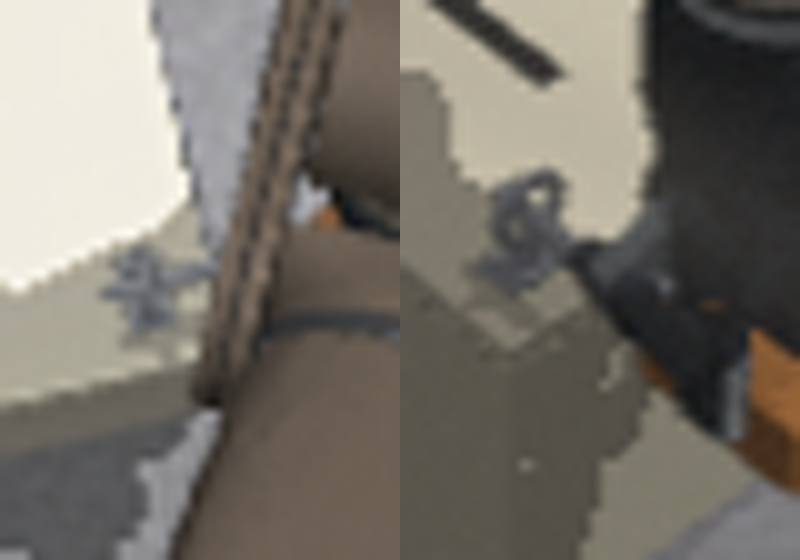

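The tip is visible inside and past the ring (side (515,230), top (107,290)) with no contact force, so it's threaded. I'll go a further 22 mm in, hold, then start the lift.

Request:
send_rows(moves="0 0 0 0.04 0 0 -1;0 0 0 0.08 0 0 -1;0 0 0 0.11 0 0 -1;0 0 0 0.11 0 0 -1;0 0 0 0.11 0 0 -1;0 0 0 0.11 0 0 -1;0 0 0 0.11 0 0 -1")

```text
time: 8.98
eef_pos: [0.5694, -0.0146, 0.1823]
tcp_rot: [0.627, 0.779, -0.0, 0.0]
contact_force: [-1.2, 0.1, -0.1]
opening: 0.264
finger_force: 80.9
```

Request:
send_rows(moves="0 0 0 0 0.003 -0.013 -1;0 0 0 0 0.006 -0.026 -1;0 0 0 0 0.015 -0.06 -1;0 0 0 0 0.031 -0.103 -1;0 0 0 0 0.031 -0.103 -1;0 0 0 0 0.031 -0.103 -1")

```text
time: 9.72
eef_pos: [0.5755, -0.0132, 0.2029]
tcp_rot: [0.627, 0.779, -0.0, 0.0]
contact_force: [0.4, -0.4, -2.0]
opening: 0.259
finger_force: 80.7
```

Run:
```python
from plant import ctrl
from h import *
b=ctrl.read_camera("side")["image"]
s=ctrl.get_state(); print(s["time"],s["eef_pos"],s["tcp_rot"],s["finger_force"],s["contact_force"],s["wrist_torque"])
cv2.imwrite("pics/h.png",cv2.resize(b[110:230,180:340,::-1],(800,600),interpolation=cv2.INTER_CUBIC))
```

```text
9.775 [ 0.5753 -0.0132  0.2027] [ 0.6271  0.779  -0.0001  0.    ] 80.69688677787781 [ 0.1873 -0.7486 -1.9858] [-0.1969  0.0025  0.0408]
```

View pics/h.png

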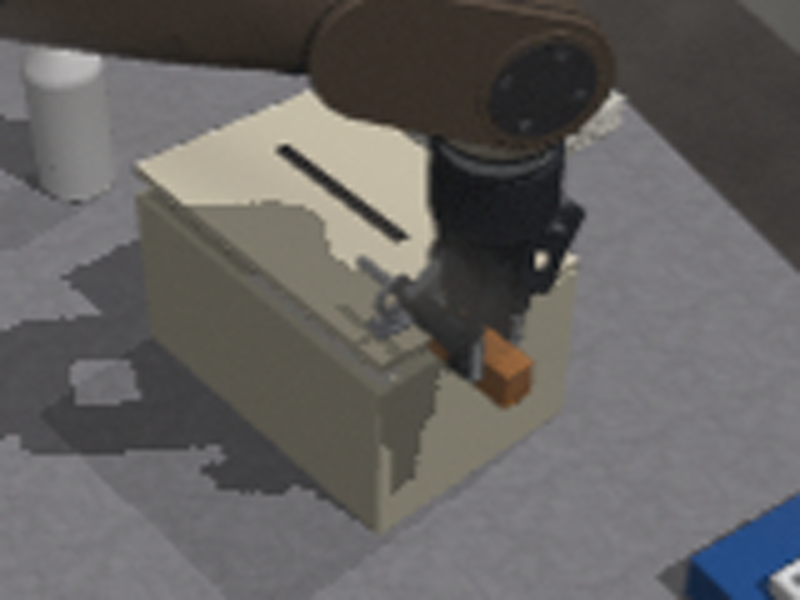

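The lid is ajar (front gap at (300,280)), with the rod through the ring at (390,290). Continuing along the arc.

Request:
send_rows(moves="0 0 0 0 0.025 -0.055 -1;0 0 0 0 0.052 -0.107 -1;0 0 0 0 0.08 -0.152 -1;0 0 0 0 0.111 -0.197 -1;0 0 0 0 0.142 -0.233 -1;0 0 0 0 0.173 -0.267 -1;0 0 0 0 0.213 -0.304 -1;0 0 0 0 0.254 -0.34 -1;0 0 0 0 0.293 -0.367 -1;0 0 0 0 0.332 -0.392 -1;0 0 0 0 0.332 -0.392 -1;0 0 0 0 0.332 -0.392 -1")

```text
time: 11.28
eef_pos: [0.6402, 0.001, 0.2812]
tcp_rot: [0.627, 0.779, -0.0, -0.0]
contact_force: [-1.3, -0.2, -0.7]
opening: 0.265
finger_force: 80.8
```

Run:
```python
from plant import ctrl
from h import *
b=ctrl.read_camera("side")["image"]
s=ctrl.get_state(); print(s["time"],s["eef_pos"],s["tcp_rot"],s["finger_force"],s["contact_force"],s["wrist_torque"])
cv2.imwrite("pics/i.png",cv2.resize(b[90:210,180:340,::-1],(800,600),interpolation=cv2.INTER_CUBIC))
```

```text
11.325 [0.64   0.0009 0.2811] [ 0.6271  0.779  -0.0003 -0.0002] 80.83754181861877 [-0.5939 -1.0579 -0.3861] [-0.0711  0.187   0.0625]
```

View pics/i.png

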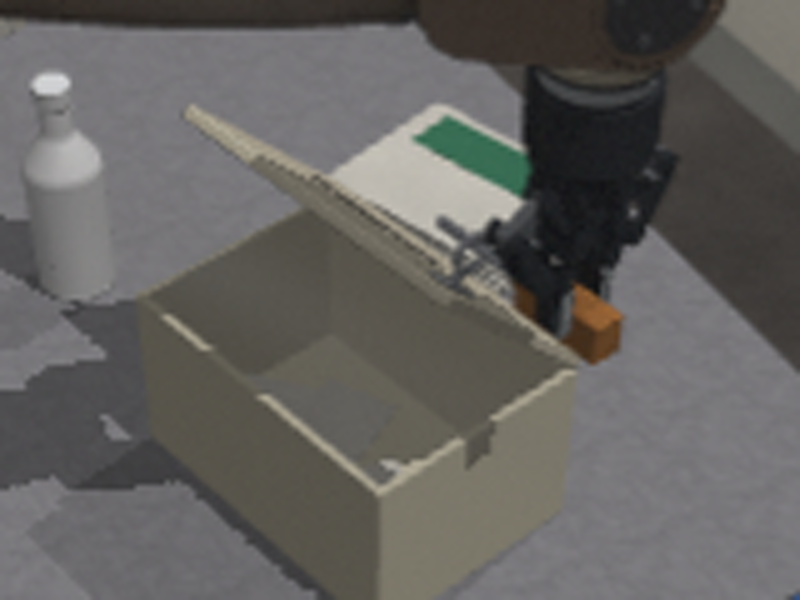

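The lid is open, with the rod through the ring at (465,250). I'll compute the angle from the lid's far front corner at crop (190,108).

Run:
```python
from tip import *
c,s=np.cos(.215),np.sin(.215); X=np.array([c,s,0]);Y=np.array([-s,c,0])
B=np.array([.5866,.18,0]); H=B+.09*X+[0,0,.1405]
o,d=ray(C["side"],(180+190/5-.5,90+108/5-.5))
p=o+d*((H+.13*Y-o)@Y)/(d@Y); v=p-H
print("corner x,z",v@X,v[2],"len",np.hypot(v@X,v[2]),"angle",np.degrees(np.arctan2(v[2],-(v@X))), "less 0..3.2 deg")
from plant import ctrl
st=ctrl.get_state(); t=st["eef_pos"]+R.from_quat(st["tcp_rot"]).apply([.1135,-.001,.0075])
w=t-H; print("tip box frame from hinge",w@X,w@Y,w[2],"angle",np.degrees(np.arctan2(w[2],-(w@X))-np.arctan2(34,150)), np.hypot(w@X,w[2]), "tip past eye",w@Y+.105)
```

```text
corner x,z -0.12081583860116185 0.12961449134102293 len 0.1771902458446686 angle 47.01220989831543 less 0..3.2 deg
tip box frame from hinge -0.07703296095553322 -0.07285392768738565 0.1330926681720933 angle 47.166845725535055 0.15377820194924782 tip past eye 0.03214607231261435
```

Request:
send_rows(moves="0 0 0 0 0 0 -1;0 0 0 0 0 0 -1;0 0 0 0 0 0 -1;0 0 0 0 0 0 -1")

```text
time: 11.82
eef_pos: [0.6402, 0.001, 0.2813]
tcp_rot: [0.627, 0.779, -0.0, 0.0]
contact_force: [-1.1, -1.8, -1.4]
opening: 0.263
finger_force: 80.8
```

```bash
python3 -c "
from plant import ctrl
print(ctrl.get_state()['eef_pos']); print(ctrl.sign_off())"
```

```text
[0.64023087 0.0009907  0.2813123 ]
the job is handed in; nothing more can be done
None
```

I handed the job in at about 12 s with the gripped key holding the lid open at roughly 45° (measured 44–47°) and the rod tip about 32 mm past the eye; `sign_off` returned no verdict, so the result is unconfirmed.

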